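Centre the pot, refit the gas hob's knob and keep it pressed in

TASK

Get the portable gas hob ready to light: slide the small pot along the pan support, without lifting it, until it stands centred over the burner. Then pick up the loose control knob, turn it so that the flat in its bore matches the flat of the D-shaped valve spindle, push it fully home on the spindle, and press it right down against the valve's spring. Finish while still holding the knob pressed down - do not let go - and leave the matchbox, the timer and the spoon rest where they are.

Things in the scene. Friction and masses are not known exactly. Their poses are not given: they have to be found in the camera images.
- gas_hob: White portable gas hob, 210 (x) x 330 (y) mm, flat deck 60 mm above the worktop; it does not move. Origin under its centre; +y points to the burner end (left seen from the robot), -y to the control end. Burner centre at (0, 60) mm. The black pan support is a flat grid 176 mm square round it, top at 86 mm. A flat cover behind the spindle stands 6 mm above the deck.
- burner_center (a point): Point on the burner's axis at the height of the top of the pan support (86 mm); axes as the hob's.
- pot: Small open steel pot, outer diameter 120 mm, 68 mm high, with two black loop handles 10 mm below the rim at its own +y and -y, reaching 94 mm from its axis, to the hob's front and back; 0.35 to 0.7 kg. It stands on the pan support, shoved off the burner towards the control end, and slides when pushed. Origin at the centre of its underside, z up.
- knob: Loose black control knob, underside down on the worktop right of the hob, 60 g. Skirt 42 mm across, 11 mm high; on it a straight grip bar along x, 13 mm thick (y), x -18 to 18 mm, z 11 to 33.5 mm, ending in a pointed nose (+x) with a white line on top. Origin: centre of the underside, z up. Below is a D-shaped bore on the axis, its flat on the nose side (+x).
- knob_pointer (a point): Tip of the knob's nose: 23.5 mm along the knob's +x from its axis, 33.5 mm above its underside. The knob's bore is 13 mm deep and 12.2 mm across; its flat, on this side, lies 2.1 mm from the axis; the first 2 mm from below are a round mouth 15 mm wide.
- spindle_tip (a point): Top centre of the upright brass valve spindle on the hob's control end, at (-40, -105, 80) mm in the hob's frame, 20 mm above the deck. D section: 11 mm across, flat 1.5 mm from the axis, last 3 mm tapered by 1.3 mm a side. +x points out of the flat, to the hob's -y end and a small black pip on the deck: the knob's nose must face there. With the knob home its underside is 13 mm below this point.
- spindle (a joint): How far the valve spindle is pressed down, in m (point spindle_tip sinks with it): 0 released, 0.005 at its stop. A spring holds it up: 3 N to start it moving, 8 N at the stop. It does not rotate. The control counts as pressed beyond 0.003.
- matchbox: Matchbox, 66 x 36 x 15 mm, beyond the knob; leave it alone. Origin under its centre.
- egg_timer: Round kitchen timer, 61 mm across, 52 mm high, beyond the knob; leave it alone. Origin under its centre.
- spoon_rest: Shallow glazed spoon rest, 114 mm across, 18 mm high, right of the knob; leave it alone. Origin under its centre.
Mind the look-alikes: they are no part of the job. There is more than one size of the pot; the one meant has the size given above.

How it is judged:
By the outcome, as a careful person would: the job done as asked, in the order asked, and still so for the second after the job is handed in, while the arm keeps its last pose, push and grip.
It also fails if it takes over 56 s, if anything falls off the work surface, if the arm or the gripper's body presses on something with over 40 N, if the wrist force passes 120 N, or if a joint passes its speed limit or range.

ROBOT

A 6-joint arm with a two-finger parallel gripper is mounted at the origin on a cart in front of the work surface, level with it; the furniture and walls round the work are solid. World frame = base frame: x ahead of the robot, y to its left, z up, the work surface at z = 0. Lengths are in mm, angles in degrees, forces in N, time in s.
With the tool pointing down it reaches from about 300 to 775 mm from the base axis. Payload 14.6 kg.
Tool frame: the origin (TCP) lies midway between the tips of the shut fingers; the grasp point (between the pads) lies 19 mm behind it; z points along the fingers, y is the direction in which the jaws open and shut (so a half turn about z gives the same grasp; the last joint's range is limited). The gripper opens to 94 mm and grips with 3 to 60 N. Pads are 16 mm wide; open, the fingers measure 119 mm over their backs; the gripper's body (75 mm by 177 mm) begins 78 mm behind the grasp point.
Start: joints at [68.205, 17.183, 87.147, -0, 75.671, -3.816], TCP at [169.769, 523.133, 205.446] pointing down, gripper open.
Joint ranges: [-173.82, 173.82], [-45.26, 126.66], [13.44, 144.39], [-59.66, 239.66], [0, 175.72], [-146.38, 146.38]. Speed limits (degrees/s): [127.2, 127.2, 147.25, 180, 180, 180].

INTERFACE

Orientations are given as [roll, pitch, yaw] about the fixed x, y, z axes, in that order (R = Rz(yaw) Ry(pitch) Rx(roll)).
In Python, from bench import manip, cams gives the robot as it stands.
- The arm moves only by the tool step_arm, never from a script. Its argument "plan" is a list of rows, each a list of 5 numbers: the shift along the tool's x, y, z in units of 50 mm (1.0 is 50 mm), then the turn about the tool's z in units of 6 degrees (1.0 is 6 degrees), then the opening in per cent of the stroke, from 0 (shut) to 100 (fully open). A call has 1 to 20 rows; each row is the pose to reach, as a shift and turn from the pose commanded when the call began, along the tool's axes at that moment; what a row does not reach only later rows make up. A row lasts 1/8 s, in which the tool goes at most 62.5 mm and 10.7 degrees, less where a joint would pass 70% of its speed; a pose out of reach is approached as far as the arm can. A call with a gripper value outside its range is refused whole. The fingers move at their own pace and stop on an object; the grip force is fixed at half the most. Time passes only in rows, so rows that repeat a pose let the fingers close. It gives the time, the measured TCP pose, the force and the opening at its end, in the units of the state.
- manip.get_obs(): the state, without advancing time (a new reading comes with each control period).
- cams.snapshot(name): name is "scene" or "side" or "wrist"; returns a dict with "color" (400x640x3 uint8, blue, green, red), "depth" (400x640 float32, mm along the optical axis (not along the pixel's ray), 0 where there is no reading), "K" (3x3 intrinsics, pixels), "xyz" and "rotation" of the camera in the world. Camera axes: x right, y down, z forward; pixel columns grow to the right and rows downward; lengths in mm; the calibration is good to about 2 mm. A picture is of the moment at which its call begins.
- manip.sign_off(): hands the job in, once; it reports no verdict.
Trained networks look in the newest picture that a camera, given by its name, has taken for a name from the list of things; names that differ only in an ending like _2 or _b are one class to them, and where a whole thing is asked for, a point or a joint stands for the part that bears it (a point fixed in the world has none). Each returns a list of dicts, best first, with "confidence" (0 to 1); they miss things now and then, are a little off and sometimes report something else, mostly with a low value. They report only what shows in the picture. A call takes as long as a camera call. They do not tell look-alikes from the thing itself.
- cams.regions_of(camera, query): "region" (400x640 bool, what is visible of it) and "point" ([column, row] in pixels, amid what is visible of it).
- cams.place_of(camera, query): "point" ([column, row] in pixels: a listed point, or the origin of a listed thing).
The state is a dict: "t": time; "joint_positions": joint angles; "qvel": joint speeds; "tau": joint torques, N m; "ee_pos": TCP position; "tool_rot": TCP orientation; "wrist_force": force on the tool from outside, world axes, zero at the start; "wrist_torque": the same for the moment, N m; "width": finger opening in mm.
Only numpy, scipy, OpenCV 4.12 (cv2) and the standard library are available. Lean on these libraries where they do the work, as an engineer would, in place of code of your own. Each camera call takes 0.05 s, during which the arm holds its last target. There are 200 camera calls.

## Working session

There is one attempt and no reset: what is moved stays moved. The work goes in short steps, Python scripts to look and compute and a tool call to move; the robot and the scene stay as the last step left them, time stands still between calls to the robot, and variables do not carry over. Pictures are saved under pics/ and viewed, about 8 in all and at most 12, crops included, and the job is handed in when it is done.

Besides the shell and the picture viewer there is one more tool, called after ">>>" by a JSON object that holds its "op" and its "data". step_arm: Moves the arm, as the interface text tells. Its arguments: {"type":"object","properties":{"plan":{"type":"array"}},"required":["plan"]}

```bash
mkdir -p pics
cat > h.py <<'E'
import numpy as np, cv2
from bench import manip, cams
def w(s,p,depth=None,z=None):
    K,R,o=np.array(s["K"]),np.array(s["rotation"]),np.array(s["xyz"])
    d=np.linalg.inv(K)@np.array([p[0],p[1],1.0])
    if z is not None:
        r=R@d; return o+r*(z-o[2])/r[2]
    if depth is None: depth=s["depth"][int(round(p[1])),int(round(p[0]))]
    return o+R@(d*depth)
def cloud(s):
    K,R,o=np.array(s["K"]),np.array(s["rotation"]),np.array(s["xyz"])
    v,u=np.mgrid[0:400,0:640]; d=s["depth"]
    P=np.stack([(u-K[0,2])/K[0,0]*d,(v-K[1,2])/K[1,1]*d,d],-1)@R.T+o
    P[d<=0]=np.nan
    return P
E
python3 - <<'E'
from h import *
o=manip.get_obs(); print({k:np.round(v,2).tolist() for k,v in o.items()})
ims=[]
for c in("scene","side"):
    s=cams.snapshot(c); ims.append(s["color"]); cv2.imwrite(f"pics/{c}0.png",s["color"]); np.save(f"{c}0.npy",s,allow_pickle=True)
    print(c,np.round(s["xyz"]),np.round(s["rotation"],2).tolist())
    for q in("gas_hob","pot","knob","matchbox","egg_timer","spoon_rest","burner_center","spindle_tip","knob_pointer"):
        for r in cams.place_of(c,q)[:3]:
            zz={"burner_center":86,"pot":86,"spindle_tip":80,"knob_pointer":33.5}.get(q,0)
            print(q,round(r["confidence"],2),np.round(r["point"]),np.round(w(s,r["point"],z=zz),1))
E
```

```text
{'t': 0.0, 'joint_positions': [68.21, 17.22, 87.18, -0.0, 75.67, -3.82], 'qvel': [-0.04, -0.07, 0.1, -0.13, -0.01, 0.01], 'tau': [-0.0, -53.18, -35.27, 0.07, 0.02, -0.0], 'ee_pos': [169.67, 522.91, 204.88], 'tool_rot': [-179.93, -0.0, 162.02], 'wrist_force': [-0.29, 0.81, 0.05], 'wrist_torque': [-0.04, -0.0, -0.02], 'width': 93.79}
scene [ -76. -894. 1370.] [-140.84, 0.69, -35.99]Traceback (most recent call last):
  File "<stdin>", line 10, in <module>
  File "h.py", line 7, in w
    r=R@d; return o+r*(z-o[2])/r[2]
                               ~^^^
IndexError: invalid index to scalar variable.
```

View pics/scene0.png

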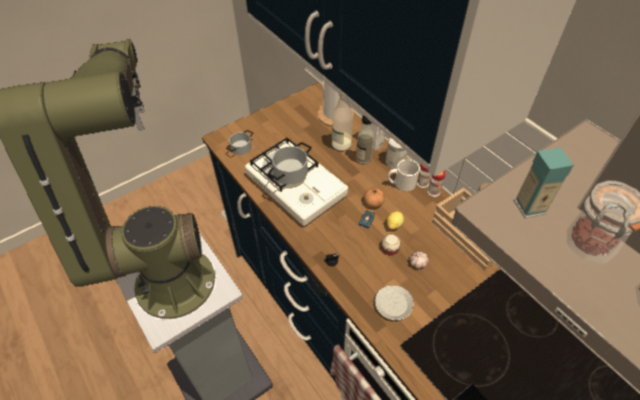

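The scene view shows the hob at (297,180) with a pot on it at (290,163). A second, smaller pot stands on the worktop at (240,143). The knob is at (332,259), the matchbox at (368,218) and the spoon rest at (394,303). The camera rotation is given as rpy, so I'll fix the helper.

```bash
sed -i 's/np.array(s\["rotation"\])/Rot.from_euler("xyz",s["rotation"],degrees=True).as_matrix()/; 1a from scipy.spatial.transform import Rotation as Rot' h.py
python3 - <<'E'
from h import *
for c in("scene","side"):
    s=cams.snapshot(c); cv2.imwrite(f"pics/{c}1.png",s["color"]); np.save(f"{c}0.npy",s,allow_pickle=True)
    print(c,np.round(s["xyz"]),np.round(s["rotation"],2).tolist())
    for q in("gas_hob","pot","knob","matchbox","egg_timer","spoon_rest","burner_center","spindle_tip","knob_pointer"):
        for r in cams.place_of(c,q)[:3]:
            zz={"burner_center":86,"pot":86,"spindle_tip":80,"knob_pointer":33.5}.get(q,0)
            print(q,round(r["confidence"],2),np.round(r["point"]),np.round(w(s,r["point"],z=zz),1))
E
```

```text
scene [ -76. -894. 1370.] [-140.84, 0.69, -35.99]
pot 0.98 [289. 169.] [517.5 118.4  86. ]
pot 0.94 [240. 147.] [432.9 312.   86. ]
pot 0.74 [338. 256.] [ 437.3 -269.5   86. ]
knob 0.6 [330. 260.] [ 440.9 -225.3    0. ]
matchbox 0.65 [367. 224.] [ 628.1 -182.5    0. ]
egg_timer 0.63 [389. 247.] [ 627.5 -298.1    0. ]
spoon_rest 0.83 [392. 305.] [ 497.1 -461.6    0. ]
burner_center 0.85 [286. 161.] [526.8 154.6  86. ]
knob_pointer 0.51 [336. 254.] [ 456.4 -232.9   33.5]
side [  372. -1120.   484.] [-110.68, 0.78, -8.15]
gas_hob 0.84 [319. 203.] [529.4  93.    0. ]
pot 0.79 [314. 179.] [513.5  98.2  86. ]
pot 0.55 [294. 179.] [447.2 113.9  86. ]
knob 0.49 [301. 252.] [ 435.3 -247.5    0. ]
egg_timer 0.52 [314. 240.] [ 476.4 -182.     0. ]
egg_timer 0.45 [314. 173.] [552.8 443.1   0. ]
spoon_rest 0.91 [342. 300.] [ 501.6 -467.2   -0. ]
spoon_rest 0.17 [313. 179.] [541.8 363.3   0. ]
burner_center 0.89 [313. 174.] [518.3 157.1  86. ]
knob_pointer 0.65 [314. 236.] [ 471.2 -228.    33.5]
```

View pics/side1.png

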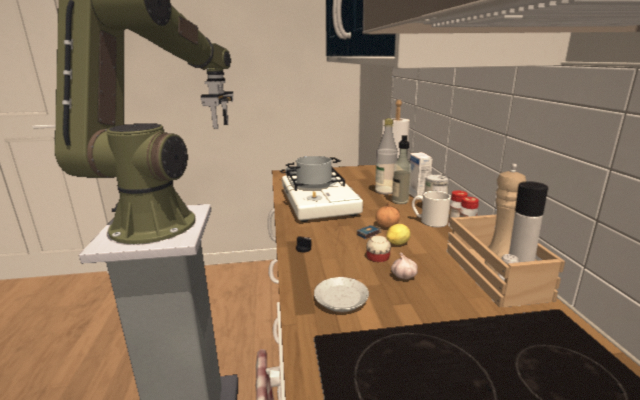

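The side view shows the hob with its pot at (314,170), the knob at (303,243), the matchbox at (368,231), the timer at (378,248) and the spoon rest at (341,294). There are two pot candidates: the one on the hob at scene (290,165) and the one on the worktop at scene (240,143). I'll check their sizes from the depth data.

Run:
```python
from h import *
s=np.load("scene0.npy",allow_pickle=True).item(); P=cloud(s).reshape(-1,3); C=s["color"].reshape(-1,3).astype(int)
def sel(c,r,z0,z1): return (np.hypot(P[:,0]-c[0],P[:,1]-c[1])<r)&(P[:,2]>z0)&(P[:,2]<z1)
for c in((517,110),(400,330)):
    m=sel(c,120,20,250); print("z pct",np.nanpercentile(P[m][:,2],[5,50,90,99]))
def circ(Q):
    A=np.c_[2*Q[:,:2],np.ones(len(Q))]; x=np.linalg.lstsq(A,(Q[:,:2]**2).sum(1),rcond=None)[0]; return x[:2],np.sqrt(x[2]+x[0]**2+x[1]**2)
m=sel((517,110),100,146,165); print("rim hob pot",m.sum(),circ(P[m]), P[m][:,:2].min(0),P[m][:,:2].max(0))
# small pot: region
for r in cams.regions_of("scene","pot")[:2] if False else []: pass
m=(P[:,2]>50)&(P[:,2]<66)&(np.hypot(P[:,0]-520,P[:,1]-60)<230)&(C.min(1)>150)
r=cv2.minAreaRect(P[m][:,:2].astype(np.float32)); print("deck",m.sum(),r,np.median(P[m][:,2]))
m=sel((435,-230),45,5,45)
print("knob",m.sum(),P[m].min(0),P[m].max(0),np.nanmedian(P[m],0))
im=cv2.resize(s["color"][110:290,215:415],(800,720),interpolation=cv2.INTER_CUBIC)[:600]
cv2.imwrite("pics/crop1.png",im)
```

```text
z pct [ 52.74171007  81.41770827 144.59888206 155.26637393]
z pct [24.04131095 45.87885733 82.27657024 88.80712075]
rim hob pot 235 (array([511.84560237, 102.20058725]), np.float64(65.93434615344923)) [420.18755305  39.0570482 ] [605.17509172 164.62801751]
deck 1847 ((528.3988647460938, 99.04479217529297), (210.2660675048828, 332.41888427734375), 6.581027507781982) 60.35801985524063
knob 157 [ 396.01199025 -274.78080933    5.2481251 ] [ 477.93431735 -187.09243045   41.25639903] [ 438.05089831 -235.30344869   14.81949093]
```

View pics/crop1.png

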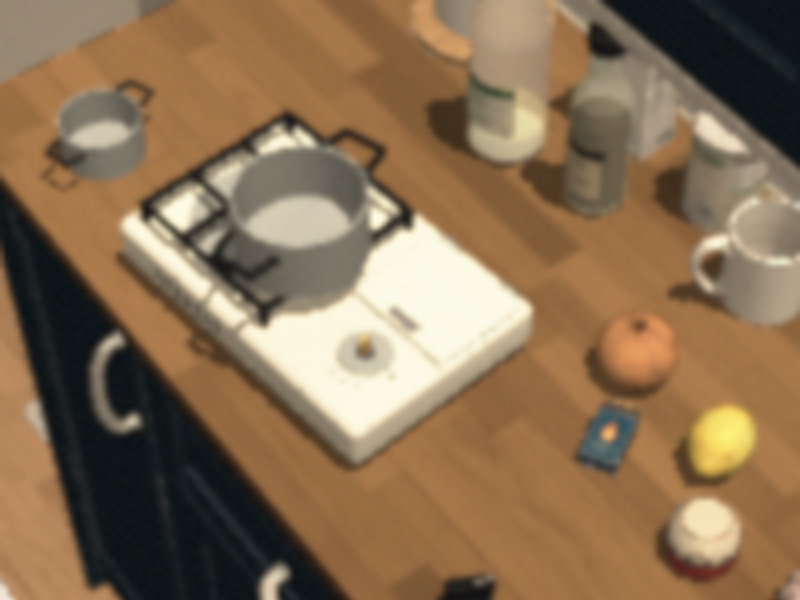

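Only the hob pot fits: its rim is at about 154 mm (86+68) with a diameter of about 120 mm. The worktop pot at (240,143), crop (100,130), is clearly smaller. The spindle shows at crop (365,347). I'll move over the hob for a wrist view.

>>> {"op": "step_arm", "data": {"plan": [[-9.15,-5.7,-1.9,10.9,100],[-9.15,-5.7,-1.9,10.9,100],[-9.15,-5.7,-1.9,10.9,100],[-9.15,-5.7,-1.9,10.9,100],[-9.15,-5.7,-1.9,10.9,100],[-9.15,-5.7,-1.9,10.9,100],[-9.15,-5.7,-1.9,10.9,100],[-9.15,-5.7,-1.9,10.9,100],[-9.15,-5.7,-1.9,10.9,100],[-9.15,-5.7,-1.9,10.9,100],[-9.15,-5.7,-1.9,10.9,100],[-9.15,-5.7,-1.9,10.9,100]]}}

```text
t: 2.6
ee_pos: [516.4, 111.7, 300.5]
tool_rot: [-180.0, -0.0, 96.7]
wrist_force: [-0.1, -0.1, -0.0]
width: 93.6
```

Run:
```python
from h import *
s=cams.snapshot("wrist"); cv2.imwrite("pics/wrist1.png",s["color"]); np.save("wrist1.npy",s,allow_pickle=True)
o=manip.get_obs(); print(o["t"],o["ee_pos"],o["tool_rot"],o["joint_positions"]); print(s["xyz"],s["rotation"])
for q in("gas_hob","pot","burner_center","spindle_tip"):
    for r in cams.place_of("wrist",q)[:3]:
        zz={"burner_center":86,"pot":86,"spindle_tip":80,"knob_pointer":33.5}.get(q,0)
        print(q,round(r["confidence"],2),np.round(r["point"]),np.round(w(s,r["point"],z=zz),1))
P=cloud(s).reshape(-1,3)
m=(P[:,2]>148)&(P[:,2]<160)&(np.hypot(P[:,0]-512,P[:,1]-102)<75)
Q=P[m][:,:2]; A=np.c_[2*Q,np.ones(len(Q))]; x=np.linalg.lstsq(A,(Q**2).sum(1),rcond=None)[0]
print("rim",len(Q),x[:2],np.sqrt(x[2]+x[0]**2+x[1]**2), cv2.minEnclosingCircle(Q.astype(np.float32)), np.percentile(P[m][:,2],[5,50,95]))
```

```text
2.65 [516.45226607 111.7430518  300.52355531] [ 1.79993554e+02 -3.11016846e-03  9.67034263e+01] [8.23540315e+00 1.12320892e+01 8.20065888e+01 2.94143646e-03
 8.67547949e+01 1.53181066e+00]
[507.48283333 185.42553914 478.50274678] [1.64926389e+02 7.95953669e-02 6.66253177e+00]
pot 0.69 [319. 180.] [511.6 104.5  86. ]
burner_center 0.75 [334. 129.] [522.1 165.9  86. ]
spindle_tip 0.59 [297. 266.] [496.4 -11.3  80. ]
rim 1321 [512.52072029 103.93013635] 57.94124914890013 ((512.5607299804688, 103.49933624267578), 59.94637680053711) [149.12749756 152.47850458 153.78759932]
```

View pics/wrist1.png

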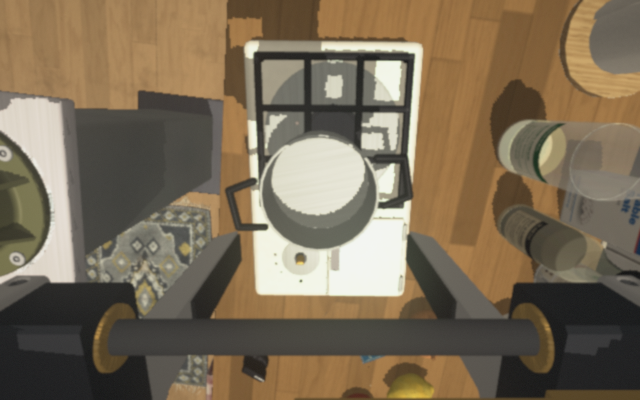

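The wrist view shows the pot rim centred near (318,190) and the grid spanning (255–413, 52–…). The spindle is at (301,260) with its pip at (301,281), and the knob is at (255,368). Next I'll refine the hob pose from this depth image.

Run:
```python
from h import *
s=np.load("wrist1.npy",allow_pickle=True).item(); P=cloud(s).reshape(-1,3); C=s["color"].reshape(-1,3).astype(int)
V,U=np.mgrid[0:400,0:640]; U=U.ravel();V=V.ravel()
m=(abs(P[:,2]-60)<8)&(U>240)&(U<430)&(V<300)&~((V>225)&((U<250)|(U>405)))
r=cv2.minAreaRect(P[m][:,:2].astype(np.float32)); print("deck",m.sum(),r,np.median(P[m][:,2]))
m2=(P[:,2]>79)&(P[:,2]<93)&(C.max(1)<70)&(U>245)&(U<420)&(V<230)&(V>45)
r2=cv2.minAreaRect(P[m2][:,:2].astype(np.float32)); print("grid",m2.sum(),r2,np.median(P[m2][:,2]))
m3=(P[:,2]>68)&(P[:,2]<90)&(U>285)&(U<315)&(V>245)&(V<285)
print("spin",m3.sum(),P[m3].round(1).tolist()[:40])
t=np.radians(r[2] if r[2]<45 else r[2]-90); R=np.array([[np.cos(t),-np.sin(t)],[np.sin(t),np.cos(t)]])
print(np.degrees(t), "burner",np.array(r[0])+R@[0,60],"spindle",np.array(r[0])+R@[-40,-105])
# pip : dark px on deck
m4=(abs(P[:,2]-60)<8)&(C.max(1)<90)&(U>285)&(U<315)&(V>270)&(V<290); print("pip",P[m4].mean(0),m4.sum())
```

```text
deck 22671 ((527.3553466796875, 100.6593246459961), (208.34176635742188, 327.61224365234375), 6.121903419494629) 59.52198716614805
grid 3972 ((520.5150146484375, 160.72100830078125), (173.42800903320312, 171.66873168945312), 6.191162586212158) 84.52239933144631
spin 56 [[496.9, -2.8, 68.0], [495.8, -3.8, 69.4], [497.1, -3.4, 69.9], [498.4, -3.0, 70.4], [499.7, -3.2, 69.7], [501.0, -3.1, 69.6], [494.6, -5.5, 69.0], [496.0, -3.4, 73.1], [497.3, -2.9, 73.9], [498.6, -2.9, 73.6], [499.9, -2.5, 74.3], [501.2, -3.1, 72.6], [502.4, -4.6, 69.1], [494.9, -4.7, 73.8], [496.3, -3.2, 76.6], [497.5, -3.5, 75.6], [498.8, -3.2, 76.1], [500.1, -3.0, 76.2], [501.4, -3.6, 74.5], [502.6, -5.1, 71.1], [503.9, -6.3, 68.1], [493.7, -7.1, 71.9], [495.2, -4.1, 78.0], [496.5, -3.4, 79.1], [497.7, -4.2, 77.2], [499.0, -3.1, 79.1], [500.3, -3.1, 78.8], [501.5, -3.9, 76.8], [502.8, -4.3, 75.6], [504.1, -5.9, 71.9], [493.9, -6.9, 75.5], [495.3, -5.5, 77.9], [496.6, -4.7, 79.3], [497.8, -5.4, 77.5], [499.2, -4.3, 79.5], [500.4, -4.4, 79.0], [501.7, -5.1, 77.3], [503.0, -4.8, 77.5], [504.2, -7.3, 71.9], [494.1, -7.8, 76.5]]
6.121903419494629 burner [520.95669553 160.31715953] spindle [498.78109627  -8.00765384]
pip [nan nan nan] 0<stdin>:13: RuntimeWarning: Mean of empty slice.
  ret = um.true_divide(
```

>>> {"op": "step_arm", "data": {"plan": [[-0.14,-0.1,0.8,0,60],[-0.14,-0.1,1.6,0,60],[-0.14,-0.1,2.2,0,60],[-0.14,-0.1,2.5,0,60],[-0.14,-0.1,2.5,0,60],[-0.14,-0.1,3.0,0,60],[-0.14,-0.1,3.5,0,60],[-0.14,-0.1,3.85,0,60],[-0.14,-0.1,3.85,0,60]]}}

```text
t: 3.98
ee_pos: [513.0, 103.4, 108.3]
tool_rot: [-180.0, -0.0, 96.6]
wrist_force: [1.0, 0.9, 0.3]
width: 56.8
```

>>> {"op": "step_arm", "data": {"plan": [[0,0,0,0,80],[0,0,0,0,100],[0,0,0,0,100],[0,0,0,0,100],[0,0,0,0,100]]}}

```text
t: 4.6
ee_pos: [513.0, 103.3, 108.4]
tool_rot: [180.0, 0.0, 96.6]
wrist_force: [-0.0, 0.4, 6.1]
width: 86.7
```

>>> {"op": "step_arm", "data": {"plan": [[0.08,0.02,0,0,100],[0.22,0.06,0,0,100],[0.4,0.11,0,0,100],[0.6,0.16,0,0,100],[0.8,0.21,0,0,100],[0.97,0.255,0,0,100],[1.07,0.28,0,0,100],[1.11,0.293,0,0,100],[1.11,0.293,0,0,100],[1.11,0.293,0,0,100]]}}

```text
t: 5.85
ee_pos: [521.2, 159.8, 108.4]
tool_rot: [180.0, 0.0, 96.6]
wrist_force: [-0.2, -3.9, 6.2]
width: 86.5
```

>>> {"op": "step_arm", "data": {"plan": [[0,0,0,0,80],[0,0,0,0,65],[0,0,0,0,60],[0,0,-0.5,0,60],[0,0,-1.5,0,60],[0,0,-2.7,0,60],[0,0,-3.9,0,80],[-0.5,0,-3.9,0,100],[-1.11,0,-3.9,0,100],[-1.11,0,-3.9,0,100]]}}

```text
t: 7.1
ee_pos: [527.4, 103.8, 302.8]
tool_rot: [-180.0, 0.0, 96.5]
wrist_force: [0.0, -0.5, 0.6]
width: 92.2
```

Run:
```python
from h import *
s=cams.snapshot("wrist"); cv2.imwrite("pics/wrist2.png",s["color"]); np.save("wrist2.npy",s,allow_pickle=True)
o=manip.get_obs(); print(o["t"],o["ee_pos"],o["tool_rot"])
P=cloud(s).reshape(-1,3);C=s["color"].reshape(-1,3).astype(int)
V,U=np.mgrid[0:400,0:640]; U=U.ravel();V=V.ravel()
m=(P[:,2]>149)&(P[:,2]<158)&(np.hypot(P[:,0]-521,P[:,1]-160)<75)
Q=P[m][:,:2]; print("rim",len(Q),cv2.minEnclosingCircle(Q.astype(np.float32)),np.percentile(P[m][:,2],[5,50,95]))
m2=(P[:,2]>77)&(P[:,2]<93)&(C.max(1)<70)&(np.hypot(P[:,0]-521,P[:,1]-160)<140)
r2=cv2.minAreaRect(P[m2][:,:2].astype(np.float32)); print("grid",m2.sum(),r2)
m=(abs(P[:,2]-60)<8)&(P[:,0]>400)&(P[:,0]<660)&(P[:,1]>-75)&(P[:,1]<280)&(C.min(1)>110)
r=cv2.minAreaRect(P[m][:,:2].astype(np.float32)); print("deck",m.sum(),r)
for q in("pot","burner_center","spindle_tip","knob","knob_pointer"):
    for r in cams.place_of("wrist",q)[:2]:
        zz={"burner_center":86,"pot":86,"spindle_tip":80,"knob_pointer":33.5}.get(q,0)
        print(q,round(r["confidence"],2),np.round(r["point"]),np.round(w(s,r["point"],z=zz),1))
```

```text
7.15 [527.35352128 104.73008479 302.79515779] [-1.79983702e+02 -1.07981127e-02  9.65489734e+01]
rim 1417 ((520.4981689453125, 159.78001403808594), 59.94723892211914) [149.99943145 152.45256631 153.79715103]
grid 3165 ((520.005615234375, 160.7464141845703), (173.1229705810547, 172.28538513183594), 6.045763969421387)
deck 20620 ((527.3472900390625, 101.02999877929688), (208.55633544921875, 326.2791442871094), 6.122176170349121)
pot 0.75 [321. 128.] [517.7 156.8  86. ]
burner_center 0.52 [290. 258.] [496.7  -8.3  86. ]
spindle_tip 0.52 [290. 258.] [496.4 -10.5  80. ]
knob 0.59 [250. 352.] [ 441.  -225.7    0. ]
knob_pointer 0.56 [260. 375.] [ 464.8 -238.7   33.5]
```

View pics/wrist2.png

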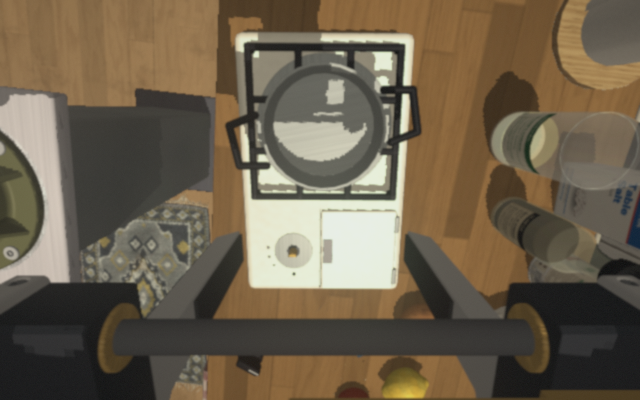

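The pot rim now centres at (324,122) in the wrist view. In the world frame the pot is at (520.5,159.8) and the burner at (520.0–521.0, 160.5), so it is centred to about 1 mm. The spindle is at (293,251) with its pip at (294,273). Next I'll look at the knob.

>>> {"op": "step_arm", "data": {"plan": [[-6.5,-2.5,1.4,-10,100],[-6.5,-2.5,1.4,-10,100],[-6.5,-2.5,1.4,-10,100],[-6.5,-2.5,1.4,-10,100],[-6.5,-2.5,1.4,-10,100],[-6.5,-2.5,1.4,-10,100],[-6.5,-2.5,1.4,-10,100],[-6.5,-2.5,1.4,-10,100],[-6.5,-2.5,1.4,-10,100],[-6.5,-2.5,1.4,-10,100]]}}

```text
t: 8.65
ee_pos: [441.1, -231.3, 233.3]
tool_rot: [-180.0, 0.0, 156.7]
wrist_force: [-0.3, -0.2, 0.0]
width: 93.9
```

Run:
```python
from h import *
s=cams.snapshot("wrist"); np.save("wrist3.npy",s,allow_pickle=True)
o=manip.get_obs(); print(o["t"],o["ee_pos"],o["tool_rot"],o["joint_positions"])
P=cloud(s).reshape(-1,3);C=s["color"].reshape(-1,3).astype(int)
for q in("knob","knob_pointer"):
    for r in cams.place_of("wrist",q)[:2]:
        print(q,round(r["confidence"],2),np.round(r["point"]),np.round(w(s,r["point"],z=33.5 if "_" in q else 0),1)); p=r["point"]
near=np.hypot(P[:,0]-445,P[:,1]-235)<50
m=near&(P[:,2]>29)&(P[:,2]<40); r=cv2.minAreaRect(P[m][:,:2].astype(np.float32)); print("bar",m.sum(),r,np.median(P[m][:,2]))
print(cv2.fitLine(P[m][:,:2].astype(np.float32),cv2.DIST_L2,0,.01,.01).ravel())
m=near&(P[:,2]>7)&(P[:,2]<14); print("skirt",m.sum(),cv2.minEnclosingCircle(P[m][:,:2].astype(np.float32)))
u,v=map(int,p); im=s["color"][max(v-60,0):v+60,max(u-80,0):u+80]; cv2.imwrite("pics/knob.png",cv2.resize(im,None,fx=5,fy=5,interpolation=cv2.INTER_CUBIC)); print(max(u-80,0),max(v-60,0))
```

```text
8.7 [ 441.06902677 -231.42822515  233.20170252] [1.79999653e+02 2.44432148e-02 1.56671852e+02] [-3.19019678e+01  9.27245896e+00  9.31249277e+01  4.08250898e-03
  7.75784950e+01 -9.85746977e+01]
knob 0.83 [326. 170.] [ 437.7 -228.3    0. ]
knob_pointer 0.89 [325. 197.] [ 460.8 -239.7   33.5]
bar 0 ((0.0, 0.0), (0.0, 0.0), 0.0) nan
  return _methods._mean(a, axis=axis, dtype=dtype,
  ret = ret.dtype.type(ret / rcount)
Traceback (most recent call last):
cv2.error: OpenCV(4.12.0) /io/opencv/modules/imgproc/src/linefit.cpp:50: error: (-215:Assertion failed) count > 0 in function 'fitLine2D_wods'
```

Run:
```python
from h import *
s=np.load("wrist3.npy",allow_pickle=True).item(); P=cloud(s)
print(np.round(P[150:215:6,300:350:8,2]))
im=s["color"][125:245,245:405]; cv2.imwrite("pics/knob.png",cv2.resize(im,None,fx=5,fy=5,interpolation=cv2.INTER_CUBIC))
```

```text
[[-1. -0. -1. -2. -2. -1. -2.]
 [-3. -2. -1. -1.  0. -1. -1.]
 [-2. -2.  8. 29. 24. -0. -2.]
 [-0.  0. 10. 34. 32.  9. -1.]
 [-2. -1. 10. 32. 31. 10. -1.]
 [-1. -1. 10. 32. 30. 10. -0.]
 [-2.  0.  8. 32. 10. -1. -2.]
 [-1. -1.  0. 30. -2. -1. -1.]
 [-2. -0. -1. -3. -1. -2. -1.]
 [-3. -1. -3. -1. -1. -3. -2.]
 [-0. -4. -3. -1. -1. -1. -1.]]
```

View pics/knob.png

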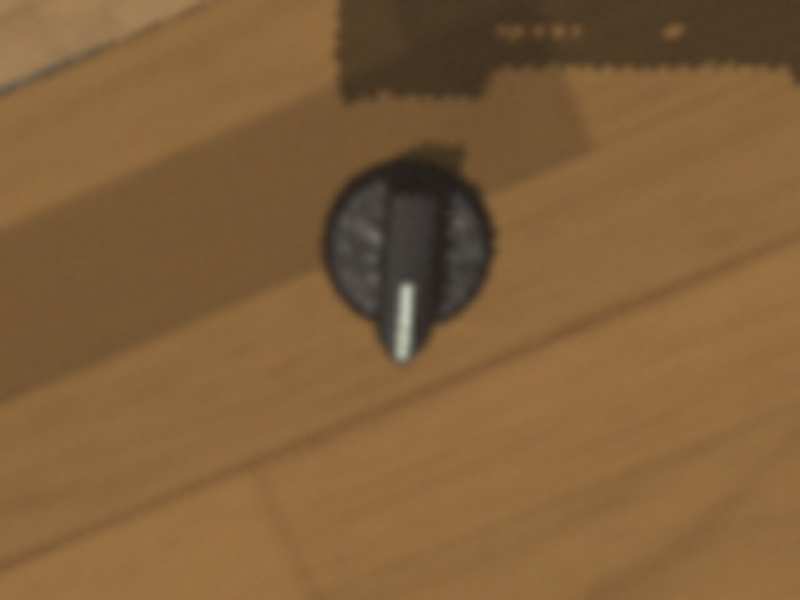

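The crop shows the knob upright with its skirt at (327,174). The white line points down-image, ending at the nose tip at (325.4,197).

Run:
```python
from h import *
s=np.load("wrist3.npy",allow_pickle=True).item(); P=cloud(s)
print(P[174,327],w(s,(327,174),z=11),w(s,(327,174)))
a=w(s,(326.2,182),z=33.5);b=w(s,(325.3,197),z=33.5); print("line",a,b,np.degrees(np.arctan2(*(b-a)[[1,0]])))
Q=P[140:215,290:365].reshape(-1,3)
m=(Q[:,2]>28)&(Q[:,2]<38); T=Q[m][:,:2].astype(np.float32); r=cv2.minAreaRect(T); print("bar",m.sum(),r)
f=cv2.fitLine(T,cv2.DIST_HUBER,0,.01,.01).ravel(); print(f,np.degrees(np.arctan2(f[1],f[0])))
m=(Q[:,2]>6)&(Q[:,2]<13); print("skirt",m.sum(),cv2.minEnclosingCircle(Q[m][:,:2].astype(np.float32)))
```

```text
[ 437.8255069  -226.93430568   31.46145393] [ 441.38074641 -228.2508558    11.        ] [ 437.8255069  -226.93430568   31.46145393]
line [ 445.60189089 -231.27902681   33.5       ] [ 461.39796157 -239.18895284   33.5       ] -26.599544874005385
bar 372 ((443.88519287109375, -230.31381225585938), (12.984170913696289, 40.67429733276367), 62.73811340332031)
[   0.8910728    -0.45386043  442.76495    -229.72299   ] -26.991634
skirt 557 ((441.40545654296875, -229.24603271484375), 20.899850845336914)
```

>>> {"op": "step_arm", "data": {"plan": [[0.015,0.044,1.0,0.6,65],[0.015,0.044,2.0,0.6,65],[0.015,0.044,3.0,0.6,65],[0.015,0.044,3.7,0.6,65],[0.015,0.044,4.1,0.6,65],[0.015,0.044,4.4,0.6,65],[0.015,0.044,4.4,0.6,65],[0.015,0.044,4.4,0.6,65]]}}

```text
t: 9.8
ee_pos: [441.3, -230.1, 13.7]
tool_rot: [-180.0, 0.1, 153.0]
wrist_force: [-0.7, -0.8, 0.6]
width: 61.5
```

>>> {"op": "step_arm", "data": {"plan": [[0,0.01,0.01,0,45],[0,0.01,0.01,0,30],[0,0.01,0.01,0,18],[0,0.01,0.01,0,5],[0,0.01,0.01,0,0],[0,0.01,0.01,0,0],[0,0.01,0.01,0,0],[0,0.01,0.01,0,0]]}}

```text
t: 10.8
ee_pos: [441.1, -229.5, 12.5]
tool_rot: [-180.0, 0.0, 153.0]
wrist_force: [-0.6, 0.4, -0.2]
width: 13.1
```

>>> {"op": "step_arm", "data": {"plan": [[0,0,-0.5,0,0],[0,0,-1.5,0,0],[0,0,-2.5,0.5,0],[0.1,0.5,-3.15,2,0],[0.3,1.4,-3.15,3.5,0],[0.5,2.3,-3.15,5,0],[0.7,3.2,-3.15,6.5,0],[0.9,4.1,-3.15,8,0],[0.98,4.47,-3.15,9.47,0],[0.98,4.47,-3.15,9.47,0],[0.98,4.47,-3.15,9.47,0]]}}

```text
t: 12.18
ee_pos: [498.6, -8.7, 169.8]
tool_rot: [-180.0, 0.0, 96.4]
wrist_force: [0.6, 0.1, -0.2]
width: 12.4
```

Run:
```python
from h import *
s=cams.snapshot("wrist"); np.save("wrist4.npy",s,allow_pickle=True); cv2.imwrite("pics/wrist4.png",s["color"])
o=manip.get_obs(); print(o["t"],o["ee_pos"],o["tool_rot"],o["width"])
P=cloud(s); print(s["xyz"])
for q in("spindle_tip","knob_pointer","knob"):
    for r in cams.place_of("wrist",q)[:2]: print(q,r["confidence"],r["point"],w(s,r["point"],z={"spindle_tip":80,"knob_pointer":o["ee_pos"][2]+21,"knob":o["ee_pos"][2]-12.5}[q]))
Q=P.reshape(-1,3); n=np.hypot(Q[:,0]-499,Q[:,1]+8)<14
for lo,hi in((76.5,84),(66.5,84)):
    m=n&(Q[:,2]>lo)&(Q[:,2]<hi); print("spindle",m.sum(),np.median(Q[m],0) if m.any() else "",(Q[m].min(0)+Q[m].max(0))/2 if m.any() else "")
m=(Q[:,2]>o["ee_pos"][2]+15)&(Q[:,2]<o["ee_pos"][2]+25)&(np.hypot(Q[:,0]-499,Q[:,1]+8)<30); print("bar",m.sum())
```

```text
12.225 [498.62692766  -8.89918251 169.91592398] [-1.79994288e+02  7.40234490e-03  9.63108063e+01] 12.69263990102067
[490.15815908  65.04951108 347.87824208]
spindle_tip 0.64 [322.7, 204.6] [497.67188084 -10.0514528   80.        ]
knob_pointer 0.58 [322.7, 301.9] [500.37167076 -31.46692274 190.91592398]
knob 0.57 [321.4, 238.7] [497.06640705  -9.60565998 157.41592398]
spindle 76 [499.0957432   -6.46376168  78.27014089] [498.965045    -6.37874036  78.76901223]
spindle 122 [498.78799547  -5.54060259  77.50482356] [498.98543253  -6.11217858  74.14842393]
bar 2135
```

View pics/wrist4.png

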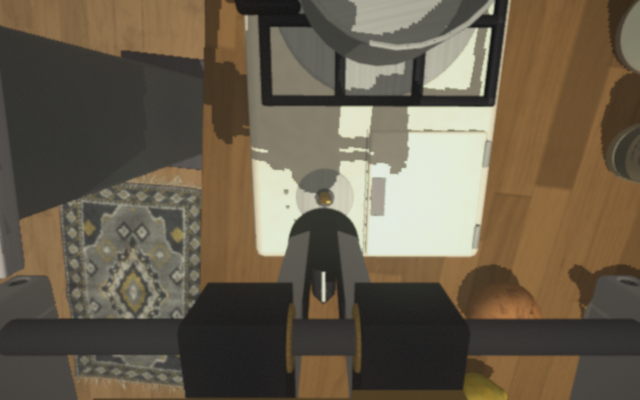

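The spindle tip is visible at (326,197), just ahead of the held knob, whose nose tip at (323,299) points to the hob's -y end. By geometry the spindle axis is about (498.9,-8.0). I'll descend in stages while watching the force.

>>> {"op": "step_arm", "data": {"plan": [[0.016,0.008,0.5,0.01,0],[0.016,0.008,1.0,0.01,0],[0.016,0.008,1.3,0.01,0],[0.016,0.008,1.46,0.01,0],[0.016,0.008,1.46,0.01,0],[0.016,0.008,1.46,0.01,0]]}}

```text
t: 13.12
ee_pos: [499.5, -7.3, 97.6]
tool_rot: [179.9, 0.0, 96.1]
wrist_force: [0.5, -0.2, -0.9]
width: 12.8
```

>>> {"op": "step_arm", "data": {"plan": [[0,0,0.04,0,0],[0,0,0.08,0,0],[0,0,0.12,0,0],[0,0,0.15,0,0],[0,0,0.18,0,0],[0,0,0.18,0,0]]}}

```text
t: 13.88
ee_pos: [499.1, -7.2, 87.9]
tool_rot: [-180.0, 0.0, 96.1]
wrist_force: [0.7, -0.2, -0.6]
width: 12.7
```

The underside is at about 75 mm, below the spindle tip, with no resistance, so the spindle has entered the bore. Continuing down.

>>> {"op": "step_arm", "data": {"plan": [[0,0,0.03,0,0],[0,0,0.06,0,0],[0,0,0.09,0,0],[0,0,0.12,0,0],[0,0,0.12,0,0]]}}

```text
t: 14.5
ee_pos: [499.1, -7.2, 81.8]
tool_rot: [-180.0, -0.0, 96.1]
wrist_force: [0.3, 1.3, -1.6]
width: 12.6
```

>>> {"op": "step_arm", "data": {"plan": [[0,0,0.03,0,0],[0,0,0.06,0,0],[0,0,0.08,0,0],[0,0,0.08,0,0]]}}

```text
t: 15.0
ee_pos: [499.2, -7.2, 78.1]
tool_rot: [180.0, 0.0, 96.1]
wrist_force: [-1.6, 1.5, 3.3]
width: 12.9
```

>>> {"op": "step_arm", "data": {"plan": [[0,0,0.03,0,0],[0,0,0.06,0,0],[0,0,0.08,0,0],[0,0,0.08,0,0]]}}

```text
t: 15.5
ee_pos: [499.3, -7.2, 74.4]
tool_rot: [180.0, 0.0, 96.1]
wrist_force: [-2.6, 0.9, 8.9]
width: 12.8
```

>>> {"op": "step_arm", "data": {"plan": [[0,0,0.02,0,0],[0,0,0.03,0,0],[0,0,0.03,0,0],[0,0,0.03,0,0]]}}

```text
t: 16.0
ee_pos: [499.5, -7.2, 73.9]
tool_rot: [179.9, 0.0, 96.1]
wrist_force: [-8.4, 2.6, 22.4]
width: 12.8
```

Run:
```python
from h import *
s=cams.snapshot("wrist"); s2=cams.snapshot("side"); s3=cams.snapshot("scene")
a=s["color"][100:400,170:470]; b=cv2.resize(s3["color"][130:230,240:340],(300,300),interpolation=cv2.INTER_CUBIC)
cv2.imwrite("pics/end.png",np.hstack([a,b]))
o=manip.get_obs(); print(o["t"],o["ee_pos"],o["wrist_force"],o["width"])
Q=cloud(s).reshape(-1,3)
m=(Q[:,2]>149)&(Q[:,2]<158)&(np.hypot(Q[:,0]-521,Q[:,1]-160)<75); print("pot visible",m.sum())
P=cloud(s3).reshape(-1,3); m=(P[:,2]>150)&(P[:,2]<160)&(np.hypot(P[:,0]-521,P[:,1]-160)<70); print(cv2.minEnclosingCircle(P[m][:,:2].astype(np.float32)))
for r in cams.place_of("wrist","knob_pointer")[:1]: print(r["point"],r["confidence"],w(s,r["point"],z=o["ee_pos"][2]+21))
m=(Q[:,2]>7+62)&(Q[:,2]<76)&(np.hypot(Q[:,0]-499,Q[:,1]+8)<24); print("skirt top",m.sum(),np.median(Q[m],0),Q[m].max(0),Q[m].min(0))
```

```text
16.15 [499.51331941  -7.12647198  73.90513994] [-8.15845455  1.98784636 22.11817848] 12.74202044584546
pot visible 0
((477.95404052734375, 130.0673828125), 40.78966522216797)
[324.9, 303.4] 0.78 [502.39835698 -30.6771563   94.90513994]
skirt top 671 [497.0125099    4.71209736  71.03134623] [517.87562852  11.79958523  75.93105297] [479.41272849  -4.83619118  69.01412844]
```

View pics/end.png

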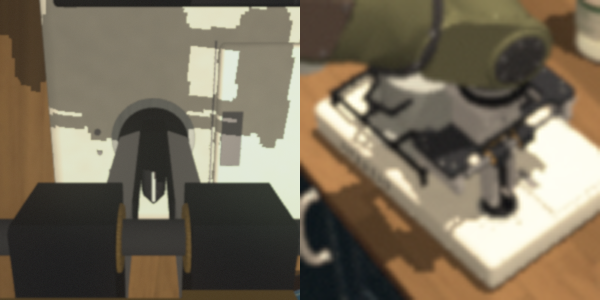

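The last picture shows the knob seated on the spindle collar (left half: skirt around (153,130), white line pointing to hob -y). The force rises steeply (8.9 to 22 N in 0.5 mm), so the valve is at its stop. Handing in.

```bash
python3 -c "
from h import *
print(manip.sign_off()); o=manip.get_obs(); print(o['t'],o['ee_pos'],o['wrist_force'])"
```

```text
the job is handed in; nothing more can be done
None
the job is handed in; nothing more can be done
```

The pot is centred over the burner, and the knob is on the spindle and held pressed against the valve's stop. I handed in at about 16 s with the grip still closed.

- **Pot:** I spread the fingers inside the pot and slid it across the pan support without lifting it. The wrist camera then put it about 1 mm from the burner centre. That was the last good check: the arm hid the pot at the end, and a final rim fit from the scene camera was unusable.
- **Knob:** I gripped it by its bar, turned it so the nose faces the hob's -y end, and lowered it onto the spindle. It entered with almost no resistance.
- **Pressing down:** The force was about 3 N when the spring started to move and 8.9 N near the end of travel. It then rose to 22 N in the last 0.5 mm, which is the stop. The tool had gone down about 5 mm past the estimated home height. I inferred this from height and force, because the spindle's travel can't be read directly.
- **Last checks:** The nose direction matched the required one to within camera noise. About 8 N of sideways force remained at the wrist.
- **Other items:** I kept the arm clear of the matchbox, timer and spoon rest, but did not measure their positions again at the end.

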